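# Running check of a rotating sweet-jar display

### The arm

A 7-joint arm with a two-finger parallel gripper is mounted at the origin on the work surface. World frame = base frame: x ahead of the robot, y to its left, z up, the work surface at z = 0. Lengths are in mm, angles in rad, forces in N, time in s.
With the tool pointing down it reaches from about 425 to 875 mm from the base axis. Payload 9.9 kg.
Tool frame: the origin (TCP) lies between the finger pads, 19 mm behind the fingertips; this is the grasp point; z points along the fingers, y is the line along which they close (so a half turn about z gives the same grasp; the last joint's range is limited). The gripper opens to 85 mm and grips with 20 to 120 N. Pads are 22 mm wide; open, the fingers measure 114 mm over their backs; the gripper's body (76 mm by 85 mm) begins 54 mm behind the grasp point. The pads swing forward as they close: fully open they stand 13 mm farther back than shut.
Start: joints at [-0.084, 0.576, 0.025, 1.437, -0.015, 1.129, -0.057], TCP at [675.003, 0.006, 249.989] pointing down, gripper open.
Joint ranges: [-2.76, 2.76], [-0.34, 2.15], [-1.52, 1.57], [0.19, 2.46], [-1.09, 4.23], [0.17, 1.99], [-2.82, 2.82]. Speed limits (rad/s): [2.22, 2.22, 3.01, 3.01, 3.14, 3.14, 3.14].

### API

Orientations are given as a unit quaternion [w, x, y, z].
In Python, from station import bot gives the robot as it stands.
- The arm moves only by the shell command python3 -m inch 'ROWS' [OPENING]. ROWS is JSON, a list of rows, each an object of numbers: "x", "y", "z": the shift along the tool's x, y, z in m; "turn": the turn about the tool's z in rad. A call has 1 to 10 rows; each row shifts and turns the commanded pose from where the row before left it, along the tool's axes as they then stand; what a row does not reach is not made up. A row lasts 1/10 s, in which the tool goes at most 50 mm and 8.59 degrees, less where a joint would pass 70% of its speed; a pose out of reach is approached as far as the arm can. A call with a gripper value outside its range is refused whole. OPENING is the opening, from 0 (shut) to 1 (fully open), set as the call begins (- or left out, the last holds). The fingers move at their own pace and stop on an object; the grip force is fixed at half the most. Time passes only in rows, so rows that do not move let the fingers close. It gives the time, the measured TCP pose, the force, the opening and the grip force at its end, in the units of the state.
- bot.observe(): the state, without advancing time (a new reading comes with each control period).
- bot.camera(name): name is "scene" or "side" or "wrist"; returns the picture (384x512x3 uint8, red, green, blue); there is no depth.
- bot.camera_info(name): a dict with "intrinsics" (3x3 intrinsics, pixels), "rvec" (rotation vector, rad) and "tvec" (3), from world to camera coordinates, as OpenCV has them. Camera axes: x right, y down, z forward; pixel columns grow to the right and rows downward; lengths in mm; the calibration is good to about 2 mm. A picture is of the moment at which its call begins: read the wrist's pose just before it. camera_info takes no time and is no camera call; for the wrist camera it gives the pose at the moment of the call.
- bot.finish_job(): hands the job in; it is judged then, once.
The state is a dict: "t": time; "joint_positions": joint angles; "qvel": joint speeds; "effort": joint torques, N m; "position": TCP position; "ee_rot": TCP orientation; "wrist_force": force on the tool from outside, world axes, zero at the start; "torque": the same for the moment, N m; "opening": finger opening in mm; "gripper_force": force on a finger pad.
Only numpy, scipy, OpenCV 4.12 (cv2) and the standard library are available. Lean on these libraries where they do the work, as an engineer would, in place of code of your own. Each camera call takes 0.05 s, during which the arm holds its last target. There are 200 camera calls.

### The job

The rotating display stand on the counter has just been restocked and needs its running check. Give it a gentle push, either way round, so that it turns freely at about one turn in five seconds, and then, while it coasts without being touched, keep the gripper close over the ball knob of the one jar that has one (tool centre within 3 cm of the knob sideways and between 3 and 10 cm above its top, so that the wrist camera can watch that jar for wobble) for 5 seconds without a break. Then let the stand run down or brake it softly, and finish with it at rest and all three jars standing in their seats; do not touch the jars or disturb the other things on the counter.

Things in the scene. Friction and masses are not known exactly. Their poses are not given: they have to be found in the camera images.
- carousel: Rotating display stand: wooden disc, 304 mm diameter, 18 mm thick, turning endlessly about a vertical axis over a fixed foot (170 mm). Origin on the axis at the disc's underside (z = 0.06; disc top z = 0.078); z up; x, y turn with the disc, x points to peg 0. It carries 3 pegs (0, 120, 240 degrees from x towards y) and 3 loose jars in 5 mm high seat rings (60, 180, 300 degrees).
- bearing (a point): On the stand's axis at the disc's top. Disc weighs 1.3 kg (0.9 to 1.8); inertia with jars 0.024 kg m2 (0.016 to 0.034); bearing drag 0.0006 N m plus 0.0022 N m per rad/s: from 1.3 rad/s it slows to 0.2 in about 13 s (8.5 to 18.5) and stops some 6 s later. Turning means over 0.15 rad/s; set going, 0.7 or more untouched. Over 2.5 rad/s or a blow of 15 N is rough.
- hub_top (a point): Top of the brass ball on the stand's middle post (32 mm post, 38 mm ball), on the axis, 84 mm above the disc's top (z = 0.162).
- peg0_top (a point): Top centre of an upright turning peg on the carousel: wooden, round, 16 mm diameter, standing 95 mm above the disc's top, 135 mm from the carousel's axis; this point is at z = 0.173. It turns with the disc. Meant for pushing the stand round, tangentially, with shut fingers beside it; 1 to 2 N is ample. Peg 0, at 0 degrees.
- peg1_top (a point): Top centre of an upright turning peg on the carousel: wooden, round, 16 mm diameter, standing 95 mm above the disc's top, 135 mm from the carousel's axis; this point is at z = 0.173. It turns with the disc. Meant for pushing the stand round, tangentially, with shut fingers beside it; 1 to 2 N is ample. Peg 1, at 120 degrees.
- peg2_top (a point): Top centre of an upright turning peg on the carousel: wooden, round, 16 mm diameter, standing 95 mm above the disc's top, 135 mm from the carousel's axis; this point is at z = 0.173. It turns with the disc. Meant for pushing the stand round, tangentially, with shut fingers beside it; 1 to 2 N is ample. Peg 2, at 240 degrees.
- jar_knob: The jar to watch: round glass jar of sweets, 72 mm diameter, 75 mm high, with a pale wooden lid (76 mm diameter, 12 mm thick) that carries a round ball knob of 28 mm diameter; 118 mm high in all; about 0.35 kg (0.21 to 0.53). Stands loose in one of the three seats, its axis 90 mm from the carousel's. Origin: centre of its underside (z = 0.078), z up.
- knob_top (a point): Top of the ball knob of that jar, on the jar's axis, 118 mm above its underside (z = 0.196). This is the point to follow: 90 mm from the carousel's axis.
- jar_flat1: One of two jars that differ from the knob jar by their flat lid: same glass body and lid, 87 mm high in all, about 0.35 kg (0.21 to 0.53). Stands loose in its seat on the carousel, axis 90 mm from the carousel's. Origin: centre of its underside, z up.
- jar_flat2: One of two jars that differ from the knob jar by their flat lid: same glass body and lid, 87 mm high in all, about 0.35 kg (0.21 to 0.53). Stands loose in its seat on the carousel, axis 90 mm from the carousel's. Origin: centre of its underside, z up.
- scoop: Bystander: steel sweet scoop with a wooden handle, about 180 mm long, 28 mm high, lying on the counter. Origin under it, about 70 mm from the handle's end.
- tin: Bystander: round tin, 80 mm diameter, 90 mm high. Origin: centre of its underside.
- bowl: Bystander: white ceramic bowl, 110 mm diameter, 50 mm high. Origin: centre of its underside.
- gift_box: Bystander: cardboard box 100 x 70 x 40 mm. Origin: centre of its underside.
- spare_lid: Bystander: spare flat wooden jar lid lying on the counter, 76 mm diameter, 12 mm thick. Origin: centre of its underside.
- brush: Bystander: counter brush lying on the counter, under 40 mm high. Origin under its middle.

How it is judged:
By the outcome, as a careful person would: the job done as asked, in the order asked, and still so for the second after the job is handed in, with the robot touching nothing.
It also fails if it takes over 70 s, if anything falls off the work surface, if the arm or the gripper's body presses on something with over 40 N, if the wrist force passes 120 N, or if a joint passes its speed limit or range.

## Working session

There is one attempt and no reset: what is moved stays moved. The work goes in short steps, Python scripts to look and compute and a shell command to move; the robot and the scene stay as the last step left them, time stands still between calls to the robot, and variables do not carry over. Pictures are saved under pics/ and viewed, at most 10 in all, crops included, and the job is handed in when it is done.

```bash
mkdir -p pics; python3 - <<'E'
from station import bot
import cv2,numpy as np
s=bot.observe();print(s)
a=[bot.camera(n) for n in("scene","side")]
for n,i in zip(("scene","side"),a):cv2.imwrite(f"pics/{n}0.png",i[:,:,::-1])
for n in("scene","side","wrist"):print(n,bot.camera_info(n))
E
```

```text
{'t': 0.0, 'joint_positions': array([-0.0837811 ,  0.57650125,  0.02483137,  1.43790079, -0.01500794,
        1.12903233, -0.05652679]), 'qvel': array([ 3.60842359e-04,  1.95799113e-03, -4.34703404e-04,  5.83354025e-04,
       -1.03661598e-03, -1.96888249e-03,  6.48377825e-05]), 'effort': array([ 1.10782021e-03, -7.65753937e+01,  2.25157209e+00, -2.85965914e+01,
        1.54639565e-02,  1.25475466e-02,  7.09064329e-05]), 'position': array([6.74570208e+02, 3.94175565e-03, 2.49165656e+02]), 'ee_rot': array([-5.60100682e-04,  7.07108035e-01,  7.07105041e-01, -6.10798115e-04]), 'wrist_force': array([ 0.18404473, -0.45671822, -0.06823386]), 'torque': array([0.01143261, 0.01709697, 0.00937821]), 'gripper_force': 0.0, 'opening': 85.57171914611445}
scene {'intrinsics': array([[404.76142827,   0.        , 256.6728531 ],
       [  0.        , 404.76142827, 194.54472066],
       [  0.        ,   0.        ,   1.        ]]), 'rvec': array([ 2.09239339,  1.2438532 , -0.48897101]), 'tvec': array([-235.46717868, -194.70193925, 1676.24109772])}
side {'intrinsics': array([[405.76039865,   0.        , 253.67310012],
       [  0.        , 405.76039865, 188.44668017],
       [  0.        ,   0.        ,   1.        ]]), 'rvec': array([ 0.78676906, -2.68665862,  0.93109417]), 'tvec': array([ 403.60757764,  280.71171794, 1187.7122216 ])}
wrist {'intrinsics': array([[289.37616255,   0.        , 254.55844748],
       [  0.        , 289.37616255, 193.4553559 ],
       [  0.        ,   0.        ,   1.        ]]), 'rvec': array([-2.87443209e+00,  1.17404418e-03,  1.98747065e-03]), 'tvec': array([-674.16436681,  -33.83159548,  377.84060329])}
```

View pics/scene0.png

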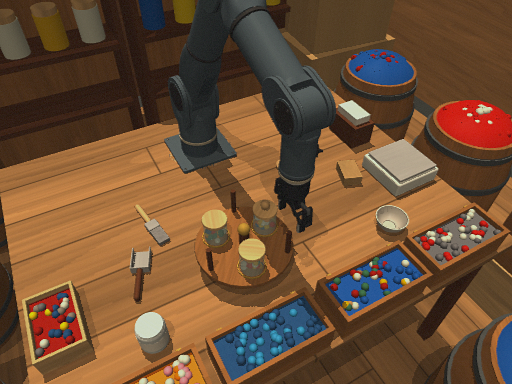

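View pics/side0.png

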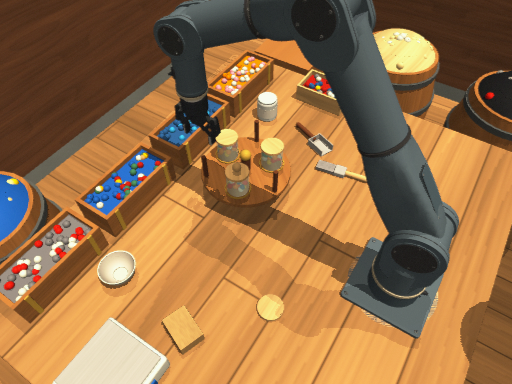

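Scene view: hub ball at about (243,229), peg tops at (233,193), (289,233) and (208,250), and the knob jar with its knob at (264,203). Side view: hub (246,155), peg tops (257,122), (205,156) and (275,173), knob (237,166).

```bash
cat > h.py <<'E'
import numpy as np,cv2
from station import bot
def P(n):
    c=bot.camera_info(n);return c['intrinsics'],cv2.Rodrigues(c['rvec'])[0],c['tvec']
def tri(a,b,na="scene",nb="side"):
    M=[]
    for n in(na,nb):
        K,R,t=P(n);M.append(K@np.c_[R,t])
    X=cv2.triangulatePoints(M[0],M[1],np.float64(a).reshape(2,1),np.float64(b).reshape(2,1)).ravel();return X[:3]/X[3]
def proj(X,n):
    K,R,t=P(n);p=K@(R@np.array(X,float)+t);return p[:2]/p[2]
def onz(px,z,cam):
    K,R,t=cam;d=R.T@np.linalg.solve(K,[px[0],px[1],1]);o=-R.T@t;return o+d*(z-o[2])/d[2]
E
python3 - <<'E'
from h import *
import itertools
print("hub",tri((243,224),(246,151)))
sc=[(233,193),(289,233),(208,250)];si=[(257,122),(205,156),(275,173)]
for a in sc:
  for b in si:
    X=tri(a,b);e=np.hypot(*(proj(X,"scene")-a))+np.hypot(*(proj(X,"side")-b))
    if e<6:print(a,b,X.round(),e.round(1))
print("knob",tri((264,201),(237,162)))
for n in("scene","side"):
  i=cv2.imread(f"pics/{n}0.png");x,y=(183,170) if n=="scene" else(185,100)
  cv2.imwrite(f"pics/{n}0c.png",cv2.resize(i[y:y+125,x:x+125],None,fx=4.6,fy=4.6,interpolation=cv2.INTER_CUBIC))
a=cv2.imread("pics/scene0c.png");b=cv2.imread("pics/side0c.png")
cv2.imwrite("pics/both0.png",cv2.resize(np.hstack([a,b]),(800,400)))
E
```

```text
hub [568.39421069 -91.88477433 161.64691868]
(233, 193) (257, 122) [ 543. -112.  281.] 3.4
(233, 193) (275, 173) [442. -62. 162.] 0.7
(289, 233) (205, 156) [664.   3. 169.] 2.6
(208, 250) (257, 122) [ 609. -221.  167.] 0.7
(208, 250) (275, 173) [ 502. -182.    9.] 2.4
knob [546.48421627 -10.22837879 198.33282798]
```

View pics/both0.png

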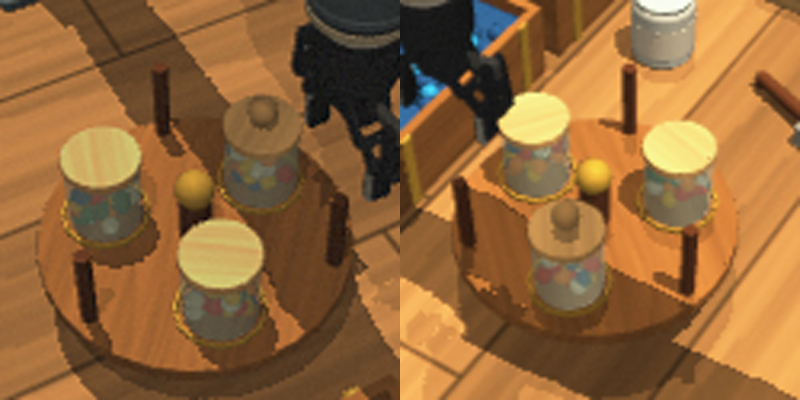

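The crop confirms the pegs, the hub and the knob jar. Measured values agree with the text: hub z 162, peg tops 162–169, knob 198, peg radius about 133. The axis is near (570,-92), with pegs at 45°, -73° and 167° and the knob at 106°. Next I hover over the knob with the fingers shut to get a wrist view.

```bash
python3 -m inch '[{"y":-0.03,"z":-0.01},{"y":-0.03},{"y":-0.03},{"y":-0.03},{"y":-0.008,"x":-0.01},{},{}]' 0
python3 - <<'E'
from h import *
from scipy.optimize import least_squares
i=bot.camera("wrist");cv2.imwrite("pics/w1.png",i[:,:,::-1])
j=bot.camera("side");cv2.imwrite("pics/s1.png",j[:,:,::-1])
k=bot.camera("scene");cv2.imwrite("pics/sc1.png",k[:,:,::-1])
print(bot.observe()['position'])
obs={"scene":[(243,224),(233,193),(289,233),(208,250),(264,201)],"side":[(246,151),(275,173),(205,156),(257,122),(237,162)]}
def f(p):
    r=[]
    pts=[(0,0,162)]+[(135*np.cos(p[2]+a),135*np.sin(p[2]+a),173) for a in np.radians([60,-60,180])]+[(90*np.cos(p[2]),90*np.sin(p[2]),196)]
    for n in obs:
        for q,o in zip(pts,obs[n]): r+=list(proj(np.array(q)+[p[0],p[1],0],n)-o)
    return np.array(r)
s=least_squares(f,[570,-92,1.85],loss='soft_l1');print(s.x,np.degrees(s.x[2]),s.fun.round(1))
for q in [(s.x[0],s.x[1],162),(s.x[0]+90*np.cos(s.x[2]),s.x[1]+90*np.sin(s.x[2]),196)]:print(proj(q,"wrist"))
E
```

```text
[6.74833899e+02 2.40258233e-02 2.49607781e+02]
[571.04293161 -92.60840733   1.85714481] 106.40655978505953 [-0.1  0.5 -0.5 -3.  -0.6 -1.3 -0.8 -1.2  0.5 -0.3 -0.9 -0.4  0.3 -1.7
 -1.8 -0.3 -0.2 -1.5 -0.9  1.6]
[132.56010043 308.78556201]
[ 57.97002453 229.3463403 ]$[0]: bad value
```

View pics/w1.png

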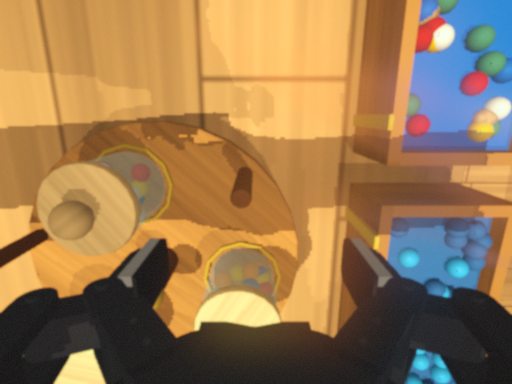

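The move was refused as "bad value", probably because all keys are required. In the wrist view, from the start pose, the knob is at (72,220), a peg top at (243,175) and a flat lid at (235,310). The picture matches the fitted model.

```bash
python3 -m inch '[{"x":0,"y":-0.03,"z":-0.01,"turn":0},{"x":0,"y":-0.03,"z":0,"turn":0},{"x":0,"y":-0.03,"z":0,"turn":0},{"x":0,"y":-0.03,"z":0,"turn":0},{"x":-0.01,"y":-0.008,"z":0,"turn":0},{"x":0,"y":0,"z":0,"turn":0},{"x":0,"y":0,"z":0,"turn":0}]' 0
```

```text
t: 0.95
position: [548.0, -10.2, 260.2]
ee_rot: [0.0, 0.707, 0.707, 0.0]
wrist_force: [0.5, 0.2, 1.0]
opening: -0.1
gripper_force: 0.0
```

```bash
cat >> h.py <<'E'
C=np.array([571.0,-92.6])
def ring(r0,n=24):
    a=np.linspace(0,2*np.pi,n,endpoint=False);return np.c_[r0*np.cos(a),r0*np.sin(a)]
lid=np.vstack([[0,0],ring(12),ring(24),ring(33)])
lidk=np.vstack([ring(24),ring(33)]); out=ring(43)
def score(img,cam,th):
    """per-theta contrast: lid discs vs their surround, pegs vs beside; img RGB"""
    K,R,t=cam;rv=cv2.Rodrigues(R)[0]
    g=cv2.GaussianBlur(img,(3,3),0).astype(float)
    f=g[:,:,2]/(g.sum(2)+30)*600+0.3*g.sum(2)/3   # blueness (pale wood) + brightness
    V=g.max(2)
    def samp(F,xy,z):
        P3=np.c_[xy+C,np.full(len(xy),z)]
        u=cv2.projectPoints(P3,rv,t,K,None)[0].reshape(-1,2).astype(np.float32)
        return cv2.remap(F.astype(np.float32),u[:,0].reshape(1,-1),u[:,1].reshape(1,-1),1,borderMode=cv2.BORDER_CONSTANT,borderValue=float('nan')).ravel()
    s=[];w=[]
    for i,d in enumerate(np.radians([0,120,240])):
        c=90*np.array([np.cos(th+d),np.sin(th+d)])
        a=samp(f,c+(lidk if i==0 else lid),165);b=samp(f,c+out,165)
        if np.isnan(a).mean()<.2 and np.isnan(b).mean()<.3:s.append(np.clip((np.nanmean(a)-np.nanmean(b))/30,-2,2));w.append(1)
        e=d+np.radians(60)+th;r=np.array([np.cos(e),np.sin(e)]);q=np.array([-r[1],r[0]])
        for z in(150,168):
            m=samp(V,np.array([135*r]),z);n=samp(V,np.array([135*r+22*q,135*r-22*q]),z)
            if not np.isnan(np.r_[m,n]).any():s.append(.5*np.clip((n.mean()-m[0])/60,-1,1));w.append(.5)
    return (np.sum(s)/(len(w)+1)) if w else 0
def scan(img,cam,ths):return np.array([score(img,cam,t) for t in ths])
E
python3 - <<'E'
from h import *
ths=np.radians(np.arange(0,360,2.))
tot=0
for n in("wrist","scene","side"):
    cam=P(n);i=bot.camera(n);cv2.imwrite(f"pics/b_{n}.png",i[:,:,::-1])
    s=scan(i,cam,ths);tot=tot+s
    o=np.argsort(-s)[:6];print(n,[(int(o_*2),s[o_].round(2)) for o_ in o],"at106",s[53].round(2))
o=np.argsort(-tot)[:6];print([(int(o_*2),tot[o_].round(2)) for o_ in o])
E
python3 -c "
import cv2,numpy as np
cv2.imwrite('pics/b.png',cv2.resize(np.hstack([cv2.imread('pics/b_wrist.png'),cv2.imread('pics/b_side.png')]),(800,300)))"
```

```text
wrist [(348, np.float32(0.39)), (108, np.float32(0.37)), (346, np.float32(0.36)), (228, np.float32(0.35)), (106, np.float32(0.35)), (226, np.float32(0.33))] at106 0.35
scene [(108, np.float32(0.48)), (228, np.float32(0.48)), (348, np.float32(0.48)), (106, np.float32(0.45)), (226, np.float32(0.44)), (346, np.float32(0.44))] at106 0.45
side [(346, np.float32(0.49)), (348, np.float32(0.49)), (106, np.float32(0.48)), (108, np.float32(0.48)), (226, np.float32(0.47)), (228, np.float32(0.47))] at106 0.48
[(348, np.float32(1.36)), (108, np.float32(1.33)), (228, np.float32(1.3)), (346, np.float32(1.3)), (106, np.float32(1.28)), (226, np.float32(1.25))]
```

View pics/b.png

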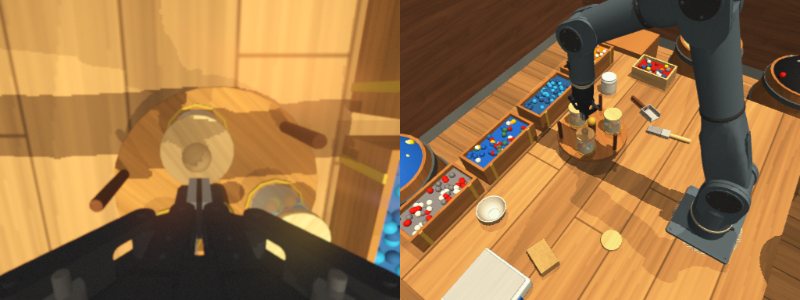

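The estimator finds 107° (mod 120°) in all three cameras, and the wrist view shows the knob just ahead of the shut fingers. Now to the push start behind the peg at 47°.

```bash
python3 -m inch '[{"x":0.02,"y":0.04,"z":0,"turn":0},{"x":0.02,"y":0.04,"z":0,"turn":0},{"x":0,"y":0,"z":0.02,"turn":0},{"x":0,"y":0,"z":0.03,"turn":0},{"x":0,"y":0,"z":0.03,"turn":0},{"x":0,"y":0,"z":0.025,"turn":0},{"x":0,"y":0,"z":0,"turn":0},{"x":0,"y":0,"z":0,"turn":0}]' 0
python3 - <<'E'
import numpy as np
C=np.array([571,-92.6]);a=64.5
st=[1.5,1.5,1.5,2,2.5,3,3.5,4,4.5,5, 5.5,6,6.5,7,7.5,7.6,7.6]
p=C+135*np.array([np.cos(np.radians(a)),np.sin(np.radians(a))])
for s in st:
    a-=s;q=C+135*np.array([np.cos(np.radians(a)),np.sin(np.radians(a))]);d=q-p;p=q
    print(round(a,1),'x %.4f y %.4f'%(d[1]/1e3,d[0]/1e3))
E
```

```text
t: 1.9
position: [627.5, 30.2, 155.0]
ee_rot: [-0.0, 0.707, 0.707, -0.0]
wrist_force: [0.5, 0.8, 0.4]
opening: 0.1
gripper_force: 0.0
63.0 x -0.0016 y 0.0032
61.5 x -0.0016 y 0.0031
60.0 x -0.0017 y 0.0031
58.0 x -0.0024 y 0.0040
55.5 x -0.0032 y 0.0049
52.5 x -0.0042 y 0.0057
49.0 x -0.0052 y 0.0064
45.0 x -0.0064 y 0.0069
40.5 x -0.0078 y 0.0072
35.5 x -0.0093 y 0.0073
30.0 x -0.0109 y 0.0070
24.0 x -0.0126 y 0.0064
17.5 x -0.0143 y 0.0054
10.5 x -0.0160 y 0.0040
3.0 x -0.0175 y 0.0021
-4.6 x -0.0179 y -0.0002
-12.2 x -0.0177 y -0.0026
```

```bash
python3 -m inch '[{"x":-0.0016,"y":0.0032,"z":0,"turn":0},{"x":-0.0016,"y":0.0031,"z":0,"turn":0},{"x":-0.0012,"y":0.002,"z":0,"turn":0},{"x":-0.0008,"y":0.0014,"z":0,"turn":0},{"x":-0.0008,"y":0.0014,"z":0,"turn":0},{"x":-0.0008,"y":0.0014,"z":0,"turn":0},{"x":-0.0009,"y":0.0014,"z":0,"turn":0},{"x":-0.0009,"y":0.0013,"z":0,"turn":0},{"x":-0.0009,"y":0.0013,"z":0,"turn":0},{"x":-0.0009,"y":0.0013,"z":0,"turn":0}]' 0
python3 - <<'E'
from h import *
ths=np.radians(np.arange(80,125,1.));tot=0
for n in("scene","side"):
    cam=P(n);s=scan(bot.camera(n),cam,ths);tot=tot+s;print(n,80+s.argmax())
p=bot.observe()['position'];d=p[:2]-C;print(p,np.hypot(*d),np.degrees(np.arctan2(d[1],d[0])))
E
```

```text
t: 2.9
position: [644.8, 19.6, 154.9]
ee_rot: [-0.0, 0.707, 0.707, -0.0]
wrist_force: [-0.3, -0.3, 0.8]
opening: -0.0
gripper_force: 0.0
scene 107
side 106
[644.93570597  19.4085698  154.9247984 ] 134.2103137774744 56.57160800290395
```

```bash
python3 - <<'E'
import numpy as np
C=np.array([571,-92.6]);a=56.6
st=[.5,.7,1,1.5,2.2,3,3.7,4.4,5.1,5.8,6.4,7,7.5,7.6,7.6,5,4,4,4]
P=lambda a:C+135*np.array([np.cos(np.radians(a)),np.sin(np.radians(a))])
for s in st:
    d=P(a-s)-P(a);a-=s
    print(round(a,1),'"x":%.4f,"y":%.4f'%(d[1]/1e3,d[0]/1e3))
E
```

```text
56.1 "x":-0.0007,"y":0.0010
55.4 "x":-0.0009,"y":0.0014
54.4 "x":-0.0014,"y":0.0019
52.9 "x":-0.0021,"y":0.0028
50.7 "x":-0.0032,"y":0.0041
47.7 "x":-0.0046,"y":0.0054
44.0 "x":-0.0061,"y":0.0063
39.6 "x":-0.0077,"y":0.0069
34.5 "x":-0.0096,"y":0.0072
28.7 "x":-0.0116,"y":0.0072
22.3 "x":-0.0136,"y":0.0065
15.3 "x":-0.0156,"y":0.0053
7.8 "x":-0.0173,"y":0.0035
0.2 "x":-0.0179,"y":0.0012
-7.4 "x":-0.0179,"y":-0.0011
-12.4 "x":-0.0116,"y":-0.0020
-16.4 "x":-0.0091,"y":-0.0023
-20.4 "x":-0.0089,"y":-0.0030
-24.4 "x":-0.0087,"y":-0.0036
```

```bash
python3 -m inch '[{"x":-0.0007,"y":0.001,"z":0,"turn":0},{"x":-0.0009,"y":0.0014,"z":0,"turn":0},{"x":-0.0014,"y":0.0019,"z":0,"turn":0},{"x":-0.0021,"y":0.0028,"z":0,"turn":0},{"x":-0.0032,"y":0.0041,"z":0,"turn":0},{"x":-0.0046,"y":0.0054,"z":0,"turn":0},{"x":-0.0061,"y":0.0063,"z":0,"turn":0},{"x":-0.0077,"y":0.0069,"z":0,"turn":0},{"x":-0.0096,"y":0.0072,"z":0,"turn":0},{"x":-0.0116,"y":0.0072,"z":0,"turn":0}]' 0
python3 -m inch '[{"x":-0.0136,"y":0.0065,"z":0,"turn":0},{"x":-0.0156,"y":0.0053,"z":0,"turn":0},{"x":-0.0173,"y":0.0035,"z":0,"turn":0},{"x":-0.0179,"y":0.0012,"z":0,"turn":0},{"x":-0.0179,"y":-0.0011,"z":0,"turn":0},{"x":-0.0116,"y":-0.002,"z":0,"turn":0},{"x":-0.0091,"y":-0.0023,"z":-0.035,"turn":0},{"x":-0.0089,"y":-0.003,"z":-0.045,"turn":0},{"x":-0.0087,"y":-0.0036,"z":-0.025,"turn":0},{"x":0,"y":0,"z":0,"turn":0}]' 0
cat > est.py <<'E'
from h import *
import sys
lo,hi=float(sys.argv[1]),float(sys.argv[2])
ths=np.arange(lo,hi,1.);r=[]
for n in sys.argv[3:]:
    t=bot.observe()['t'];cam=P(n);i=bot.camera(n);s=scan(i,cam,np.radians(ths));k=s.argmax()
    cv2.imwrite(f"pics/e_{n}_{t:.2f}.png",i[:,:,::-1])
    r.append((t,ths[k]));print(n,round(float(t),2),ths[k],s[k].round(2))
o=bot.observe();print(o['t'],o['position'].round(1))
E
python3 est.py -30 90 scene side scene side
```

```text
t: 4.0
position: [689.7, -29.2, 154.9]
ee_rot: [-0.0, 0.707, 0.707, -0.0]
wrist_force: [-0.6, 0.5, 0.6]
opening: 0.1
gripper_force: 0.0
t: 5.0
position: [694.4, -151.8, 265.1]
ee_rot: [0.003, 0.708, 0.706, 0.002]
wrist_force: [-0.1, 0.3, 0.1]
opening: 0.1
gripper_force: 0.0
scene 5.0 4.0 0.32
side 5.05 0.0 0.52
scene 5.1 -6.0 0.31
side 5.15 -7.0 0.47
5.2 [ 692.9 -148.4  258.7]
```

```bash
cat > plan.py <<'E'
from h import *
import sys
# th(deg) at now, rate deg/s, n rows, lead s
th,w,n=float(sys.argv[1]),float(sys.argv[2]),int(sys.argv[3]);lead=.04
o=bot.observe();p=o['position'][:2];print(o['t'],o['position'].round(1))
a=lambda x:th-w*x+4*x*x*w/78
out=[]
for k in range(1,n+1):
    A=np.radians(a(k*.1+lead));q=C+90*np.array([np.cos(A),np.sin(A)]);d=q-p
    L=np.hypot(*d);d=d*min(1,32/L);p=p+d
    out.append('{"x":%.3f,"y":%.3f,"z":0,"turn":0}'%(d[1]/1e3,d[0]/1e3))
print(','.join(out));print("pred th end",a(n*.1))
E
python3 plan.py -11 78 8
```

```text
5.2 [ 692.9 -148.4  258.7]
{"x":0.016,"y":-0.028,"z":0,"turn":0},{"x":-0.005,"y":-0.016,"z":0,"turn":0},{"x":-0.010,"y":-0.007,"z":0,"turn":0},{"x":-0.009,"y":-0.008,"z":0,"turn":0},{"x":-0.008,"y":-0.009,"z":0,"turn":0},{"x":-0.006,"y":-0.009,"z":0,"turn":0},{"x":-0.005,"y":-0.010,"z":0,"turn":0},{"x":-0.004,"y":-0.011,"z":0,"turn":0}
pred th end -70.84
```

```bash
python3 -m inch '[{"x":0.016,"y":-0.028,"z":0,"turn":0},{"x":-0.005,"y":-0.016,"z":0,"turn":0},{"x":-0.01,"y":-0.007,"z":0,"turn":0},{"x":-0.009,"y":-0.008,"z":0,"turn":0},{"x":-0.008,"y":-0.009,"z":0,"turn":0},{"x":-0.006,"y":-0.009,"z":0,"turn":0},{"x":-0.005,"y":-0.01,"z":0,"turn":0},{"x":-0.004,"y":-0.011,"z":0,"turn":0}]' 0 | head -2
python3 est.py -125 -25 wrist side
```

```text
t: 6.0
position: [594.8, -180.5, 259.8]
wrist 6.0 -71.0 0.4
side 6.05 -74.0 0.44
6.1 [ 593.9 -181.   260.3]
```

```bash
python3 plan.py -77.5 71 10
```

```text
6.1 [ 593.9 -181.   260.3]
{"x":-0.002,"y":-0.019,"z":0,"turn":0},{"x":0.000,"y":-0.011,"z":0,"turn":0},{"x":0.001,"y":-0.011,"z":0,"turn":0},{"x":0.003,"y":-0.010,"z":0,"turn":0},{"x":0.004,"y":-0.010,"z":0,"turn":0},{"x":0.005,"y":-0.009,"z":0,"turn":0},{"x":0.006,"y":-0.009,"z":0,"turn":0},{"x":0.007,"y":-0.008,"z":0,"turn":0},{"x":0.008,"y":-0.007,"z":0,"turn":0},{"x":0.008,"y":-0.006,"z":0,"turn":0}
pred th end -144.85897435897436
```

```bash
python3 -m inch '[{"x":-0.002,"y":-0.019,"z":0,"turn":0},{"x":0,"y":-0.011,"z":0,"turn":0},{"x":0.001,"y":-0.011,"z":0,"turn":0},{"x":0.003,"y":-0.01,"z":0,"turn":0},{"x":0.004,"y":-0.01,"z":0,"turn":0},{"x":0.005,"y":-0.009,"z":0,"turn":0},{"x":0.006,"y":-0.009,"z":0,"turn":0},{"x":0.007,"y":-0.008,"z":0,"turn":0},{"x":0.008,"y":-0.007,"z":0,"turn":0},{"x":0.008,"y":-0.006,"z":0,"turn":0}]' 0 | head -2
python3 est.py -200 -95 wrist side
```

```text
t: 7.1
position: [495.0, -139.0, 260.1]
wrist 7.1 -138.0 0.49
side 7.15 -143.0 0.49
7.2 [ 494.9 -138.4  260.1]
```

```bash
sed -i 's#+4\*x\*x\*w/78#+.075*x*x*w#' plan.py; python3 plan.py -144.5 57 8
```

```text
7.2 [ 494.9 -138.4  260.1]
{"x":0.004,"y":-0.004,"z":0,"turn":0},{"x":0.008,"y":-0.004,"z":0,"turn":0},{"x":0.008,"y":-0.003,"z":0,"turn":0},{"x":0.008,"y":-0.002,"z":0,"turn":0},{"x":0.008,"y":-0.001,"z":0,"turn":0},{"x":0.008,"y":-0.000,"z":0,"turn":0},{"x":0.008,"y":0.000,"z":0,"turn":0},{"x":0.008,"y":0.001,"z":0,"turn":0}
pred th end -187.364
```

```bash
python3 -m inch '[{"x":0.004,"y":-0.004,"z":0,"turn":0},{"x":0.008,"y":-0.004,"z":0,"turn":0},{"x":0.008,"y":-0.003,"z":0,"turn":0},{"x":0.008,"y":-0.002,"z":0,"turn":0},{"x":0.008,"y":-0.001,"z":0,"turn":0},{"x":0.008,"y":0,"z":0,"turn":0},{"x":0.008,"y":0,"z":0,"turn":0},{"x":0.008,"y":0.001,"z":0,"turn":0}]' 0 | head -2
python3 est.py -240 -135 wrist side
```

```text
t: 8.0
position: [482.6, -79.1, 260.0]
wrist 8.0 -195.0 0.38
side 8.05 -195.0 0.43
8.1 [482.8 -78.5 260. ]
```

```bash
python3 plan.py -199 56 8
```

```text
8.1 [482.8 -78.5 260. ]
{"x":0.026,"y":0.008,"z":0,"turn":0},{"x":0.007,"y":0.004,"z":0,"turn":0},{"x":0.007,"y":0.005,"z":0,"turn":0},{"x":0.006,"y":0.005,"z":0,"turn":0},{"x":0.006,"y":0.006,"z":0,"turn":0},{"x":0.005,"y":0.006,"z":0,"turn":0},{"x":0.004,"y":0.007,"z":0,"turn":0},{"x":0.004,"y":0.007,"z":0,"turn":0}
pred th end -241.11200000000002
```

```bash
python3 -m inch '[{"x":0.026,"y":0.008,"z":0,"turn":0},{"x":0.007,"y":0.004,"z":0,"turn":0},{"x":0.007,"y":0.005,"z":0,"turn":0},{"x":0.006,"y":0.005,"z":0,"turn":0},{"x":0.006,"y":0.006,"z":0,"turn":0},{"x":0.005,"y":0.006,"z":0,"turn":0},{"x":0.004,"y":0.007,"z":0,"turn":0},{"x":0.004,"y":0.007,"z":0,"turn":0}]' 0 | head -2
python3 est.py -290 -190 wrist side
```

```text
t: 8.9
position: [531.1, -14.8, 260.0]
wrist 8.9 -235.0 0.5
side 8.95 -242.0 0.6
9.0 [531.5 -14.3 259.8]
```

```bash
python3 plan.py -244 50 10
```

```text
9.0 [531.5 -14.3 259.8]
{"x":0.007,"y":0.010,"z":0,"turn":0},{"x":0.002,"y":0.007,"z":0,"turn":0},{"x":0.002,"y":0.007,"z":0,"turn":0},{"x":0.001,"y":0.007,"z":0,"turn":0},{"x":0.000,"y":0.007,"z":0,"turn":0},{"x":-0.000,"y":0.007,"z":0,"turn":0},{"x":-0.001,"y":0.007,"z":0,"turn":0},{"x":-0.001,"y":0.007,"z":0,"turn":0},{"x":-0.002,"y":0.007,"z":0,"turn":0},{"x":-0.002,"y":0.006,"z":0,"turn":0}
pred th end -290.25
```

```bash
python3 -m inch '[{"x":0.007,"y":0.01,"z":0,"turn":0},{"x":0.002,"y":0.007,"z":0,"turn":0},{"x":0.002,"y":0.007,"z":0,"turn":0},{"x":0.001,"y":0.007,"z":0,"turn":0},{"x":0,"y":0.007,"z":0,"turn":0},{"x":0,"y":0.007,"z":0,"turn":0},{"x":-0.001,"y":0.007,"z":0,"turn":0},{"x":-0.001,"y":0.007,"z":0,"turn":0},{"x":-0.002,"y":0.007,"z":0,"turn":0},{"x":-0.002,"y":0.006,"z":0,"turn":0}]' 0 | head -2
python3 est.py -340 -245 wrist side
```

```text
t: 10.0
position: [603.1, -9.2, 259.9]
wrist 10.0 -288.0 0.36
side 10.05 -290.0 0.56
10.1 [603.2  -9.5 259.8]
```

```bash
cp $(ls -t pics/e_wrist_10* | head -1) pics/v10.png; ls pics/e_wrist*
```

```text
pics/e_wrist_10.00.png
pics/e_wrist_6.00.png
pics/e_wrist_7.10.png
pics/e_wrist_8.00.png
pics/e_wrist_8.90.png
```

View pics/v10.png

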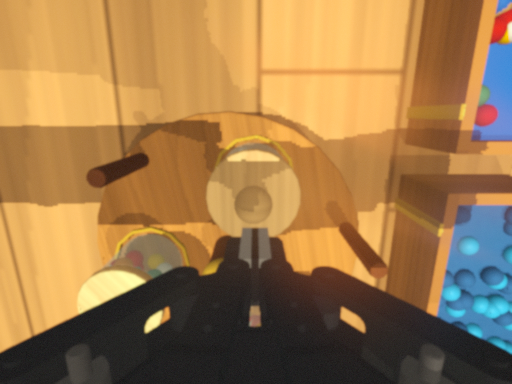

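The knob jar is right under the fingers (knob at (254,205)) and tracking is good. I continue for margin.

```bash
python3 plan.py -292 45 10
```

```text
10.1 [603.2  -9.5 259.8]
{"x":-0.004,"y":0.010,"z":0,"turn":0},{"x":-0.003,"y":0.006,"z":0,"turn":0},{"x":-0.004,"y":0.006,"z":0,"turn":0},{"x":-0.004,"y":0.005,"z":0,"turn":0},{"x":-0.004,"y":0.005,"z":0,"turn":0},{"x":-0.005,"y":0.004,"z":0,"turn":0},{"x":-0.005,"y":0.004,"z":0,"turn":0},{"x":-0.005,"y":0.004,"z":0,"turn":0},{"x":-0.005,"y":0.003,"z":0,"turn":0},{"x":-0.005,"y":0.003,"z":0,"turn":0}
pred th end -333.625
```

```bash
python3 -m inch '[{"x":-0.004,"y":0.01,"z":0,"turn":0},{"x":-0.003,"y":0.006,"z":0,"turn":0},{"x":-0.004,"y":0.006,"z":0,"turn":0},{"x":-0.004,"y":0.005,"z":0,"turn":0},{"x":-0.004,"y":0.005,"z":0,"turn":0},{"x":-0.005,"y":0.004,"z":0,"turn":0},{"x":-0.005,"y":0.004,"z":0,"turn":0},{"x":-0.005,"y":0.004,"z":0,"turn":0},{"x":-0.005,"y":0.003,"z":0,"turn":0},{"x":-0.005,"y":0.003,"z":0,"turn":0}]' 0 | head -2
python3 est.py -380 -290 wrist side; python3 plan.py -336 39 10
```

```text
t: 11.1
position: [652.7, -53.4, 260.0]
wrist 11.1 -336.0 0.34
side 11.15 -337.0 0.42
11.2 [652.8 -54.  259.9]
11.2 [652.8 -54.  259.9]
{"x":-0.010,"y":0.004,"z":0,"turn":0},{"x":-0.006,"y":0.002,"z":0,"turn":0},{"x":-0.006,"y":0.001,"z":0,"turn":0},{"x":-0.006,"y":0.001,"z":0,"turn":0},{"x":-0.006,"y":0.001,"z":0,"turn":0},{"x":-0.006,"y":0.000,"z":0,"turn":0},{"x":-0.005,"y":-0.000,"z":0,"turn":0},{"x":-0.005,"y":-0.000,"z":0,"turn":0},{"x":-0.005,"y":-0.001,"z":0,"turn":0},{"x":-0.005,"y":-0.001,"z":0,"turn":0}
pred th end -372.075
```

```bash
python3 -m inch '[{"x":-0.013,"y":0.005,"z":0,"turn":0},{"x":-0.006,"y":0.002,"z":0,"turn":0},{"x":-0.006,"y":0.001,"z":0,"turn":0},{"x":-0.006,"y":0.001,"z":0,"turn":0},{"x":-0.006,"y":0.001,"z":0,"turn":0},{"x":-0.006,"y":0,"z":0,"turn":0},{"x":-0.006,"y":0,"z":0,"turn":0},{"x":-0.005,"y":0,"z":0,"turn":0},{"x":-0.005,"y":-0.001,"z":0,"turn":0},{"x":-0.005,"y":-0.001,"z":0,"turn":0}]' 0 | head -2
python3 est.py -420 -330 wrist side
python3 -m inch '[{"x":0,"y":0.01,"z":-0.02,"turn":0},{"x":0,"y":0.02,"z":-0.03,"turn":0},{"x":0,"y":0.02,"z":-0.02,"turn":0},{"x":0,"y":0,"z":0,"turn":0},{"x":0,"y":0,"z":0,"turn":0},{"x":0,"y":0,"z":0,"turn":0},{"x":0,"y":0,"z":0,"turn":0},{"x":0,"y":0,"z":0,"turn":0},{"x":0,"y":0,"z":0,"turn":0},{"x":0,"y":0,"z":0,"turn":0}]' 0 | head -2
```

```text
t: 12.2
position: [660.4, -117.2, 260.0]
wrist 12.2 -371.0 0.49
side 12.25 -373.0 0.46
12.3 [ 660.2 -118.   260. ]
t: 13.3
position: [710.4, -116.9, 329.9]
```

Hover is held for about 6.9 s. Now I let it run down with the arm clear.

```bash
Z='' 
python3 -m inch '[{"x":0,"y":0,"z":0,"turn":0},{"x":0,"y":0,"z":0,"turn":0},{"x":0,"y":0,"z":0,"turn":0},{"x":0,"y":0,"z":0,"turn":0},{"x":0,"y":0,"z":0,"turn":0},{"x":0,"y":0,"z":0,"turn":0},{"x":0,"y":0,"z":0,"turn":0},{"x":0,"y":0,"z":0,"turn":0},{"x":0,"y":0,"z":0,"turn":0},{"x":0,"y":0,"z":0,"turn":0}]' >/dev/null
python3 -m inch '[{"x":0,"y":0,"z":0,"turn":0},{"x":0,"y":0,"z":0,"turn":0},{"x":0,"y":0,"z":0,"turn":0},{"x":0,"y":0,"z":0,"turn":0},{"x":0,"y":0,"z":0,"turn":0},{"x":0,"y":0,"z":0,"turn":0},{"x":0,"y":0,"z":0,"turn":0},{"x":0,"y":0,"z":0,"turn":0},{"x":0,"y":0,"z":0,"turn":0},{"x":0,"y":0,"z":0,"turn":0}]' >/dev/null
python3 -m inch '[{"x":0,"y":0,"z":0,"turn":0},{"x":0,"y":0,"z":0,"turn":0},{"x":0,"y":0,"z":0,"turn":0},{"x":0,"y":0,"z":0,"turn":0},{"x":0,"y":0,"z":0,"turn":0},{"x":0,"y":0,"z":0,"turn":0},{"x":0,"y":0,"z":0,"turn":0},{"x":0,"y":0,"z":0,"turn":0},{"x":0,"y":0,"z":0,"turn":0},{"x":0,"y":0,"z":0,"turn":0}]' >/dev/null
python3 -m inch '[{"x":0,"y":0,"z":0,"turn":0},{"x":0,"y":0,"z":0,"turn":0},{"x":0,"y":0,"z":0,"turn":0},{"x":0,"y":0,"z":0,"turn":0},{"x":0,"y":0,"z":0,"turn":0},{"x":0,"y":0,"z":0,"turn":0},{"x":0,"y":0,"z":0,"turn":0},{"x":0,"y":0,"z":0,"turn":0},{"x":0,"y":0,"z":0,"turn":0},{"x":0,"y":0,"z":0,"turn":0}]' >/dev/null
python3 -m inch '[{"x":0,"y":0,"z":0,"turn":0},{"x":0,"y":0,"z":0,"turn":0},{"x":0,"y":0,"z":0,"turn":0},{"x":0,"y":0,"z":0,"turn":0},{"x":0,"y":0,"z":0,"turn":0},{"x":0,"y":0,"z":0,"turn":0},{"x":0,"y":0,"z":0,"turn":0},{"x":0,"y":0,"z":0,"turn":0},{"x":0,"y":0,"z":0,"turn":0},{"x":0,"y":0,"z":0,"turn":0}]' >/dev/null
python3 -m inch '[{"x":0,"y":0,"z":0,"turn":0},{"x":0,"y":0,"z":0,"turn":0},{"x":0,"y":0,"z":0,"turn":0},{"x":0,"y":0,"z":0,"turn":0},{"x":0,"y":0,"z":0,"turn":0},{"x":0,"y":0,"z":0,"turn":0},{"x":0,"y":0,"z":0,"turn":0},{"x":0,"y":0,"z":0,"turn":0},{"x":0,"y":0,"z":0,"turn":0},{"x":0,"y":0,"z":0,"turn":0}]' >/dev/null
python3 -m inch '[{"x":0,"y":0,"z":0,"turn":0},{"x":0,"y":0,"z":0,"turn":0},{"x":0,"y":0,"z":0,"turn":0},{"x":0,"y":0,"z":0,"turn":0},{"x":0,"y":0,"z":0,"turn":0},{"x":0,"y":0,"z":0,"turn":0},{"x":0,"y":0,"z":0,"turn":0},{"x":0,"y":0,"z":0,"turn":0},{"x":0,"y":0,"z":0,"turn":0},{"x":0,"y":0,"z":0,"turn":0}]' >/dev/null
python3 -m inch '[{"x":0,"y":0,"z":0,"turn":0},{"x":0,"y":0,"z":0,"turn":0},{"x":0,"y":0,"z":0,"turn":0},{"x":0,"y":0,"z":0,"turn":0},{"x":0,"y":0,"z":0,"turn":0},{"x":0,"y":0,"z":0,"turn":0},{"x":0,"y":0,"z":0,"turn":0},{"x":0,"y":0,"z":0,"turn":0},{"x":0,"y":0,"z":0,"turn":0},{"x":0,"y":0,"z":0,"turn":0}]' | head -2
python3 est.py 0 120 scene side
```

```text
t: 21.3
position: [710.5, -116.9, 330.0]
scene 21.3 73.0 0.33
side 21.35 73.0 0.56
21.4 [ 710.5 -116.9  330. ]
```

```bash
python3 -m inch '[{"x":0,"y":0,"z":0,"turn":0},{"x":0,"y":0,"z":0,"turn":0},{"x":0,"y":0,"z":0,"turn":0},{"x":0,"y":0,"z":0,"turn":0},{"x":0,"y":0,"z":0,"turn":0},{"x":0,"y":0,"z":0,"turn":0},{"x":0,"y":0,"z":0,"turn":0},{"x":0,"y":0,"z":0,"turn":0},{"x":0,"y":0,"z":0,"turn":0},{"x":0,"y":0,"z":0,"turn":0}]' >/dev/null
python3 -m inch '[{"x":0,"y":0,"z":0,"turn":0},{"x":0,"y":0,"z":0,"turn":0},{"x":0,"y":0,"z":0,"turn":0},{"x":0,"y":0,"z":0,"turn":0},{"x":0,"y":0,"z":0,"turn":0},{"x":0,"y":0,"z":0,"turn":0},{"x":0,"y":0,"z":0,"turn":0},{"x":0,"y":0,"z":0,"turn":0},{"x":0,"y":0,"z":0,"turn":0},{"x":0,"y":0,"z":0,"turn":0}]' >/dev/null
python3 est.py 0 120 scene side
python3 -m inch '[{"x":0,"y":0,"z":0,"turn":0},{"x":0,"y":0,"z":0,"turn":0},{"x":0,"y":0,"z":0,"turn":0},{"x":0,"y":0,"z":0,"turn":0},{"x":0,"y":0,"z":0,"turn":0},{"x":0,"y":0,"z":0,"turn":0},{"x":0,"y":0,"z":0,"turn":0},{"x":0,"y":0,"z":0,"turn":0},{"x":0,"y":0,"z":0,"turn":0},{"x":0,"y":0,"z":0,"turn":0}]' >/dev/null
python3 -m inch '[{"x":0,"y":0,"z":0,"turn":0},{"x":0,"y":0,"z":0,"turn":0},{"x":0,"y":0,"z":0,"turn":0},{"x":0,"y":0,"z":0,"turn":0},{"x":0,"y":0,"z":0,"turn":0},{"x":0,"y":0,"z":0,"turn":0},{"x":0,"y":0,"z":0,"turn":0},{"x":0,"y":0,"z":0,"turn":0},{"x":0,"y":0,"z":0,"turn":0},{"x":0,"y":0,"z":0,"turn":0}]' >/dev/null
python3 -m inch '[{"x":0,"y":0,"z":0,"turn":0},{"x":0,"y":0,"z":0,"turn":0},{"x":0,"y":0,"z":0,"turn":0},{"x":0,"y":0,"z":0,"turn":0},{"x":0,"y":0,"z":0,"turn":0},{"x":0,"y":0,"z":0,"turn":0},{"x":0,"y":0,"z":0,"turn":0},{"x":0,"y":0,"z":0,"turn":0},{"x":0,"y":0,"z":0,"turn":0},{"x":0,"y":0,"z":0,"turn":0}]' >/dev/null
python3 -m inch '[{"x":0,"y":0,"z":0,"turn":0},{"x":0,"y":0,"z":0,"turn":0},{"x":0,"y":0,"z":0,"turn":0},{"x":0,"y":0,"z":0,"turn":0},{"x":0,"y":0,"z":0,"turn":0},{"x":0,"y":0,"z":0,"turn":0},{"x":0,"y":0,"z":0,"turn":0},{"x":0,"y":0,"z":0,"turn":0},{"x":0,"y":0,"z":0,"turn":0},{"x":0,"y":0,"z":0,"turn":0}]' >/dev/null
python3 -m inch '[{"x":0,"y":0,"z":0,"turn":0},{"x":0,"y":0,"z":0,"turn":0},{"x":0,"y":0,"z":0,"turn":0},{"x":0,"y":0,"z":0,"turn":0},{"x":0,"y":0,"z":0,"turn":0},{"x":0,"y":0,"z":0,"turn":0},{"x":0,"y":0,"z":0,"turn":0},{"x":0,"y":0,"z":0,"turn":0},{"x":0,"y":0,"z":0,"turn":0},{"x":0,"y":0,"z":0,"turn":0}]' >/dev/null
python3 -m inch '[{"x":0,"y":0,"z":0,"turn":0},{"x":0,"y":0,"z":0,"turn":0},{"x":0,"y":0,"z":0,"turn":0},{"x":0,"y":0,"z":0,"turn":0},{"x":0,"y":0,"z":0,"turn":0},{"x":0,"y":0,"z":0,"turn":0},{"x":0,"y":0,"z":0,"turn":0},{"x":0,"y":0,"z":0,"turn":0},{"x":0,"y":0,"z":0,"turn":0},{"x":0,"y":0,"z":0,"turn":0}]' >/dev/null
python3 est.py 0 120 scene side
python3 -m inch '[{"x":0,"y":0,"z":0,"turn":0},{"x":0,"y":0,"z":0,"turn":0},{"x":0,"y":0,"z":0,"turn":0},{"x":0,"y":0,"z":0,"turn":0},{"x":0,"y":0,"z":0,"turn":0},{"x":0,"y":0,"z":0,"turn":0},{"x":0,"y":0,"z":0,"turn":0},{"x":0,"y":0,"z":0,"turn":0},{"x":0,"y":0,"z":0,"turn":0},{"x":0,"y":0,"z":0,"turn":0}]' >/dev/null
python3 -m inch '[{"x":0,"y":0,"z":0,"turn":0},{"x":0,"y":0,"z":0,"turn":0},{"x":0,"y":0,"z":0,"turn":0},{"x":0,"y":0,"z":0,"turn":0},{"x":0,"y":0,"z":0,"turn":0},{"x":0,"y":0,"z":0,"turn":0},{"x":0,"y":0,"z":0,"turn":0},{"x":0,"y":0,"z":0,"turn":0},{"x":0,"y":0,"z":0,"turn":0},{"x":0,"y":0,"z":0,"turn":0}]' >/dev/null
python3 est.py 0 120 scene side
```

```text
scene 23.4 67.0 0.37
side 23.45 67.0 0.57
23.5 [ 710.5 -116.9  330. ]
scene 29.5 67.0 0.37
side 29.55 66.0 0.57
29.6 [ 710.5 -116.9  330. ]
scene 31.6 67.0 0.38
side 31.65 66.0 0.57
31.7 [ 710.5 -116.9  330. ]
```

It is at rest: the angle has been unchanged since t=23.5. A last look before handing in.

```bash
python3 - <<'E'
from h import *
a=cv2.imread("pics/e_scene_31.60.png");b=cv2.imread("pics/e_side_31.65.png")
cv2.imwrite("pics/fin.png",cv2.resize(np.hstack([a[150:300,160:360],b[90:240,140:340]]),(800,300),interpolation=cv2.INTER_CUBIC))
for n,f,g in(("scene","pics/scene0.png",a),("side","pics/side0.png",b)):
    u,v,w,h,=cv2.boundingRect((cv2.absdiff(cv2.imread(f),g).max(2)>40).astype(np.uint8));print(n,u,v,w,h)
E
```

```text
scene 171 0 176 357
side 145 0 318 296
```

View pics/fin.png

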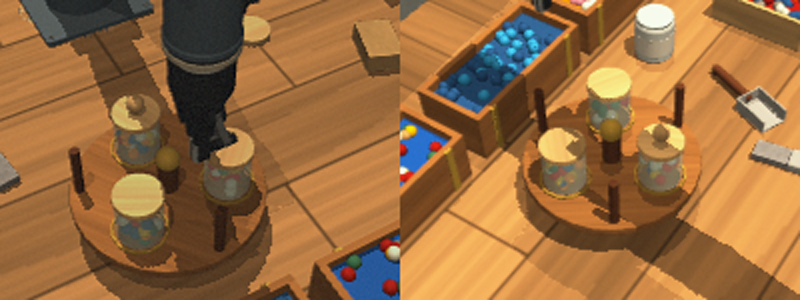

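The final view shows all three jars upright in their seats, with the knob jar now on the robot's side. The arm is clear and the bystanders in the crop look undisturbed.

```bash
python3 -c "
from station import bot
print(bot.finish_job())"
```

```text
the job is handed in; nothing more can be done
None
```

I pushed the stand to about 1.3 rad/s and held the gripper over the knob for about 6.9 s while it coasted. It then ran down by itself to rest, with all three jars in their seats, and I handed the job in at about 32 s.

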